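# Reset the tripped breaker on the battery power pack

### The job

An overload has tripped one of the three breakers on the battery power pack: its button has popped up in its well. Rock the pack's main switch to off, reach a fingertip down the well and push the popped button in until it stays, then rock the main switch on again. Leave the two other breakers alone, lift nothing, and do not shift the things standing round the pack.

Things in the scene. Friction and masses are not known exactly. Their poses are not given: they have to be found in the camera images.
- power_pack: grey and black battery power pack, 200 x 300 x 105 mm, heavy, it does not move. Origin: centre of its underside, on the bench. Its x axis points from its front (towards the robot) to its back, y to its left, z up. The flat control panel is its top, 105 mm up. On the front half of the panel three round wells stand in a row along y, with the main rocker at the right (-y) end of that row; flat outlets and a gauge window (at most 4 mm high) are on the back half
- breaker_a: the breaker that has tripped: a black round well let into the panel. Origin: centre of its mouth, at the top of its raised collar, 6 mm above the panel; z up. The well is 46 mm wide inside at all depths and 33 mm deep; the collar is 67 mm across outside. In the middle stands a white round button with a flat top, 25 mm across. Popped, the button's top is 12 mm below the mouth; pushed in, 22 mm below. It takes any of the three places in the row
- breaker_b: a breaker that has not tripped, the same in build; its button is in (top 22 mm below the mouth). Origin: centre of its mouth
- breaker_c: the other breaker that has not tripped, the same in build; its button is in (top 22 mm below the mouth). Origin: centre of its mouth
- key_a (a joint): travel of the tripped breaker's button, m: 0 popped, 0.010 fully in. A snap spring resists with 4 N at first and less as it goes; let go before half-way (0.005) it pops up again, pushed past half-way it snaps in and stays
- key_b (a joint): travel of breaker_b's button, m: 0 popped, 0.010 in
- key_c (a joint): travel of breaker_c's button, m: 0 popped, 0.010 in
- main_rocker (a joint): angle of the main rocker, rad: 0 on (back half level, front half sticking up), 0.4 off (front half level, back half sticking up). It snaps over at 0.2 and stays at either end; pushing takes 4 N at 20 mm from its middle. Pushing the half that sticks up down to level turns it over
- rocker_center (a point): middle of the main rocker, on its pivot line, 6 mm above the panel: the height of whichever half lies level. The dark grey rocker is 64 mm long along the pack's x axis (32 mm each way) and 34 mm wide along y; the end that sticks up is 12 mm higher than this point. The low frame round it is 76 x 46 mm and 3.5 mm high
- glue_small: loose small glue bottle with cone nozzle, 52 x 52 x 131 mm, upright on the bench at the right of the pack, not to be disturbed. Origin: centre of its underside
- lidded_jar: loose clear jar with a lid, 64 x 64 x 88 mm, upright on the bench at the right of the pack, behind the glue bottle, not to be disturbed. Origin: centre of its underside
- screw_tub: loose clear tub of screws with a lid, 85 x 85 x 64 mm, on the bench at the left of the pack, not to be disturbed. Origin: centre of its underside

How it is judged:
By the outcome, as a careful person would: the job done as asked, in the order asked, and still so for the second after the job is handed in, with the robot touching nothing.
It also fails if it takes over 42 s, if anything falls off the work surface, if the arm or the gripper's body presses on something with over 40 N, if the wrist force passes 120 N, or if a joint passes its speed limit or range.

### The arm

A 7-joint arm with a two-finger parallel gripper is mounted at the origin on a cart in front of the work surface, level with it; the furniture and walls round the work are solid. World frame = base frame: x ahead of the robot, y to its left, z up, the work surface at z = 0. Lengths are in m, angles in rad, forces in N, time in s.
With the tool pointing down it reaches from about 0.4 to 0.85 m from the base axis. Payload 10.4 kg.
Tool frame: the origin (TCP) lies on the centre line of the jaws, within the pads' length; the fingertips stand r.tip_extent ahead of it and the grasp point (between the pads) lies 3 mm ahead of it (r.tip_extent is the distance from the TCP to the fingertips, in m); z points along the fingers, y is the direction in which the jaws open and shut (so a half turn about z gives the same grasp; the last joint's range is limited). The gripper opens to 87 mm and grips with 3 to 60 N. Pads are 19 mm wide; open, the fingers measure 117 mm over their backs; the gripper's body (75 mm by 190 mm) begins 51 mm behind the grasp point.
Start: joints at [1.131, 0.332, -0.065, 1.46, 0.022, 1.35, -0.088], TCP at [0.253, -0.572, 0.245] pointing down, gripper open.
Joint ranges: [-2.6, 2.6], [-0.5, 2.12], [-1.47, 1.34], [0.16, 2.42], [-1.27, 4.41], [0.06, 2.06], [-2.6, 2.6]. Speed limits (rad/s): [2.22, 2.22, 2.79, 2.79, 3.14, 3.14, 3.14].

### API

Orientations are given as a unit quaternion [x, y, z, w].
In Python, from bench import r gives the robot as it stands. The module is installed in compiled form; this text tells all that it offers.
- The arm moves only by the shell command python3 -m jog 'ROWS' [FORCE]. ROWS is JSON, a list of rows, each a list of 5 numbers: the shift along the tool's x, y, z in cm, then the turn about the tool's z in rad, then the closure, from 0 (fully open) to 1 (shut). A call has exactly 10 rows; each row shifts and turns the pose as measured when the row begins, along the tool's axes as they then stand; what a row does not reach is not made up. A row lasts 1/10 s, in which the tool goes at most 50 mm and 8.59 degrees, less where a joint would pass 70% of its speed; a pose out of reach is approached as far as the arm can. A call with a gripper value outside its range is refused whole. The fingers move at their own pace and stop on an object; FORCE is the grip in N (left out, the last holds). Time passes only in rows, so rows that do not move let the fingers close, or fill a call up. It gives the time, the measured TCP pose, the force and the opening at its end, in the units of the state.
- r.read_state(): the state, without advancing time (a new reading comes with each control period).
- r.camera(name): name is "scene" or "top" or "wrist"; returns a dict with "pixels" (400x640x3 uint8, red, green, blue), "fx", "fy", "cx", "cy" (pixels), "camera_from_world" (4x4, takes a point from world to camera coordinates). Camera axes: x right, y up, looking along -z (the intrinsics and any distortion apply to the point x, -y, -z); pixel columns grow to the right and rows downward; lengths in m; the calibration is good to about 2 mm. A picture is of the moment at which its call begins. There is no depth.
- r.close_job(): hands the job in, once; it reports no verdict.
The state is a dict: "time": time; "joint_positions": joint angles; "joint_vel": joint speeds; "joint_torque": joint torques, N m; "ee_pos": TCP position; "eef_rot": TCP orientation; "ft_force": force on the tool from outside, world axes, zero at the start; "torque": the same for the moment, N m; "width": finger opening in m.
Only numpy, scipy, OpenCV 4.12 (cv2) and the standard library are available. Lean on these libraries where they do the work, as an engineer would, in place of code of your own. Each camera call takes 0.05 s, during which the arm holds its last target. There are 200 camera calls.

## Working session

There is one attempt and no reset: what is moved stays moved. The work goes in short steps, Python scripts to look and compute and a shell command to move; the robot and the scene stay as the last step left them, time stands still between calls to the robot, and variables do not carry over. Pictures are saved under pics/ and viewed, about 8 in all and at most 12, crops included, and the job is handed in when it is done.

```bash
mkdir -p pics; python3 - <<'E'
from bench import r
import cv2,numpy as np
s=r.read_state();print({k:np.round(v,3) for k,v in s.items()},r.tip_extent)
for n in("scene","top"):
    c=r.camera(n);cv2.imwrite(f"pics/{n}0.png",c["pixels"][:,:,::-1]);print(n,c["fx"],c["fy"],c["cx"],c["cy"],[k for k in c]);print(np.round(c["camera_from_world"],3))
E
```

```text
{'time': np.float64(0.0), 'joint_positions': array([ 1.131,  0.333, -0.065,  1.461,  0.022,  1.35 , -0.089]), 'joint_vel': array([ 0.001,  0.001, -0.   , -0.   , -0.   ,  0.   , -0.002]), 'joint_torque': array([-0.0000e+00, -6.2326e+01,  2.4000e-02, -3.8991e+01, -6.1000e-02,
        4.0000e-02,  0.0000e+00]), 'ee_pos': array([ 0.253, -0.571,  0.244]), 'eef_rot': array([ 0.978,  0.207, -0.   , -0.001]), 'ft_force': array([ 0.192,  0.403, -0.047]), 'torque': array([0.002, 0.051, 0.01 ]), 'width': np.float64(0.087)} 0.022
scene 482.8416624621688 482.8416624621688 317.96539194297026 202.07570828863297 ['pixels', 'fx', 'fy', 'cx', 'cy', 'camera_from_world']
[[-0.814 -0.581  0.005  0.417]
 [ 0.285 -0.391  0.875 -0.283]
 [-0.507  0.713  0.484 -0.8  ]
 [ 0.     0.     0.     1.   ]]
top 476.93888361806853 476.93888361806853 321.5161640661009 191.36165620412118 ['pixels', 'fx', 'fy', 'cx', 'cy', 'camera_from_world']
[[ 0.006 -1.     0.015 -0.105]
 [ 0.998  0.007  0.061 -0.593]
 [-0.061  0.015  0.998 -1.136]
 [ 0.     0.     0.     1.   ]]
```

View pics/top0.png

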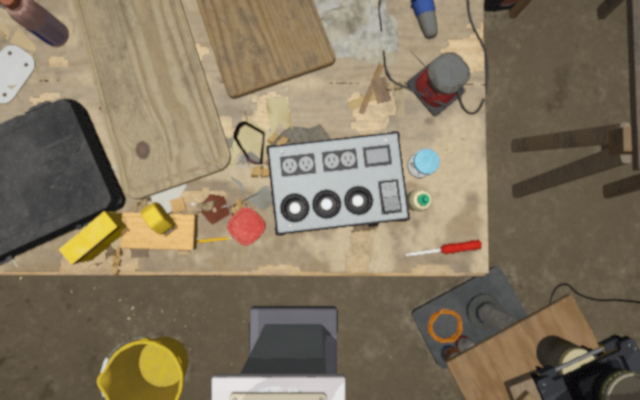

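View pics/scene0.png

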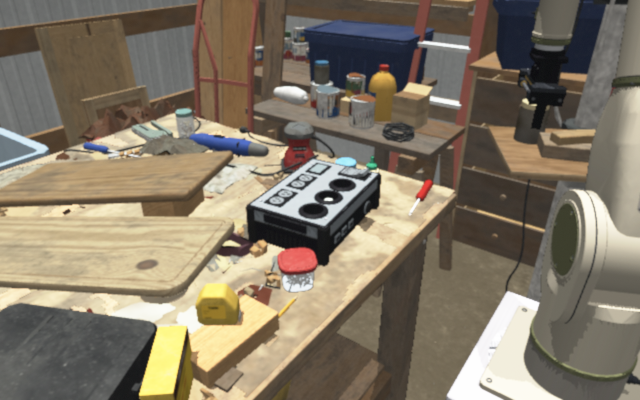

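```bash
cat > h.py <<'E'
import cv2,numpy as np
from bench import r
def ray(c,u,v,z):
    M=c["camera_from_world"];R=M[:3,:3];o=-R.T@M[:3,3]
    d=R.T@np.array([(u-c["cx"])/c["fx"],-(v-c["cy"])/c["fy"],-1.]);return o+d*(z-o[2])/d[2]
def proj(c,p):
    q=c["camera_from_world"]@np.r_[p,1];return np.array([c["cx"]-c["fx"]*q[0]/q[2],c["cy"]+c["fy"]*q[1]/q[2]])
E
python3 - <<'E'
from h import *
t=r.camera("top");s=r.camera("scene")
a=cv2.resize(t["pixels"][120:245,255:445],None,fx=4,fy=4,interpolation=cv2.INTER_CUBIC)[:,:,::-1]
b=cv2.resize(s["pixels"][150:265,235:395],None,fx=5,fy=5,interpolation=cv2.INTER_CUBIC)[:,:,::-1]
cv2.imwrite("pics/t1.png",a);cv2.imwrite("pics/s1.png",b)
g=cv2.cvtColor(t["pixels"],cv2.COLOR_RGB2GRAY)
for nm,m,z in(("dark",(g<75),.111),("white",(g>215),.09)):
    m=m.astype(np.uint8);m[:125]=0;m[240:]=0;m[:,:260]=0;m[:,420:]=0
    n,l,st,ce=cv2.connectedComponentsWithStats(m)
    for i in range(1,n):
        if st[i,4]>25: print(nm,st[i],ce[i].round(1),ray(t,*ce[i],z).round(4))
# grey panel
hs=cv2.cvtColor(t["pixels"],cv2.COLOR_RGB2HSV);m=((hs[...,1]<45)&(g>90)).astype(np.uint8);m[:125]=0;m[240:]=0;m[:,:262]=0;m[:,415:]=0
cs,_=cv2.findContours(cv2.morphologyEx(m,cv2.MORPH_OPEN,np.ones((5,5))),0,2);k=max(cs,key=cv2.contourArea);R=cv2.minAreaRect(k)
P=[ray(t,*p,.105) for p in cv2.boxPoints(R)];print(R,np.round(P,4),[np.linalg.norm(P[i]-P[i-1]).round(4) for i in range(4)])
E
```

```text
dark [345 187  27  27 354] [358.5 199.5] [ 0.5708 -0.1827  0.111 ]
dark [313 191  27  27 326] [326.  202.9] [ 0.5629 -0.1102  0.111 ]
dark [281 194  28  27 328] [293.2 206.5] [ 0.5542 -0.0375  0.111 ]
dark [368 222  10   5  36] [372.4 224.1] [ 0.5162 -0.2136  0.111 ]
white [354 196   8   9  60] [357.4 200.2] [ 0.57   -0.1821  0.09  ]
white [322 200   9   9  63] [326.1 203.8] [ 0.5615 -0.111   0.09  ]
white [291 204   8   8  60] [294.5 207.5] [ 0.5527 -0.0395  0.09  ]
((331.02960205078125, 175.68768310546875), (102.84439086914062, 144.036376953125), 83.774169921875) [[ 0.7209  0.053   0.105 ]
 [ 0.7594 -0.2706  0.105 ]
 [ 0.5281 -0.2947  0.105 ]
 [ 0.4916  0.0249  0.105 ]] [np.float64(0.2311), np.float64(0.3258), np.float64(0.2326), np.float64(0.3217)]
```

View pics/t1.png

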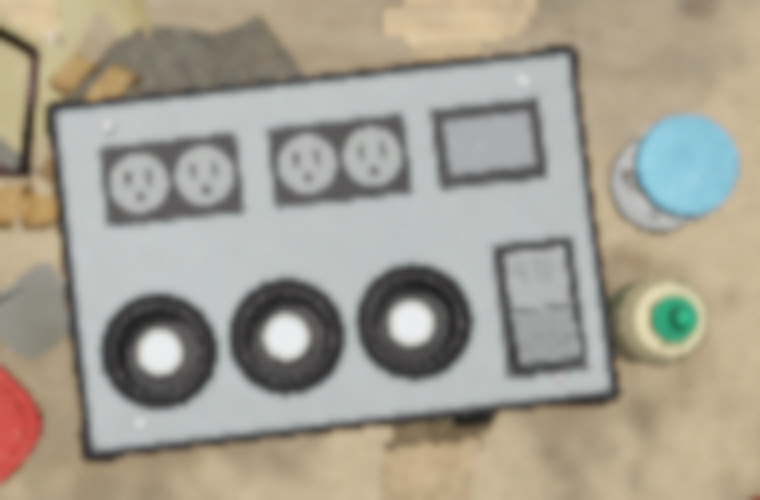

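View pics/s1.png

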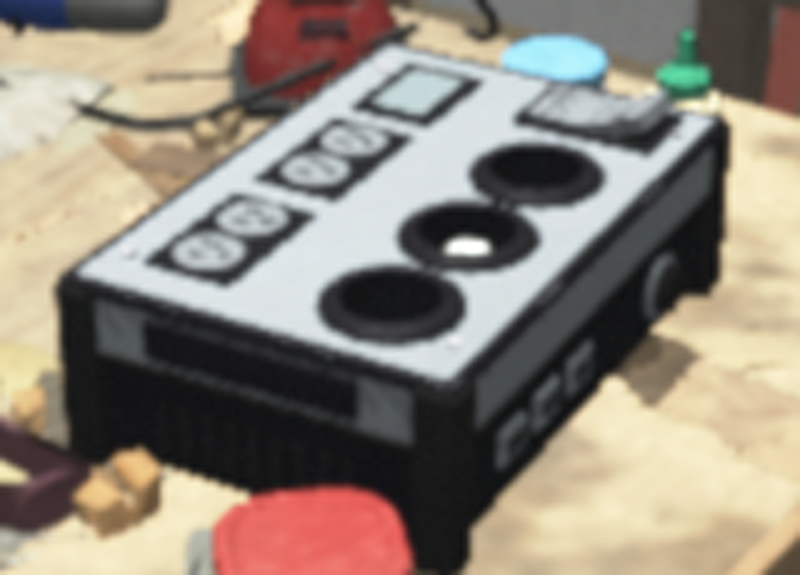

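The top view shows three wells near (294,207), (326,203) and (358,200), with the rocker frame centred near (389.6,196.4). In the scene view only the middle well shows its white button, at about (329,199). So the middle breaker is the tripped one, and the rocker's front half is up (on).

```bash
cat >> h.py <<'E'
def go(target,yaw=None):
    s=r.read_state();x,y,z,w=s["eef_rot"]
    from scipy.spatial.transform import Rotation as Ro
    R=Ro.from_quat(s["eef_rot"]).as_matrix();d=np.array(target)-s["ee_pos"]
    a=np.arctan2(R[1,0],R[0,0]);print("pos",s["ee_pos"].round(4),"yaw",a.round(3),"toolz",R[:,2].round(3),"F",s["ft_force"].round(1),"shift cm",(R.T@d*100).round(2),"turn",None if yaw is None else round(a-yaw,3),"t",s["time"])
E
python3 - <<'E'
from h import *
t=r.camera("top");s=r.camera("scene")
f=lambda u,v:((u+.5)/4-.5+255,(v+.5)/4-.5+120)
W=[ray(t,*f(*p),.111) for p in((160,349),(287,335),(414,321))]
C=[ray(t,*f(*p),.105) for p in((53,104),(573,50),(616,396),(90,454))]
print("wells",np.round(W,4));print("pack",np.round(C,4),np.mean(C,0).round(4),[np.linalg.norm(C[i]-C[i-1]).round(4) for i in range(4)])
rk=np.mean([ray(t,*f(*p),.1085) for p in((493,245),(570,238),(588,368),(510,376))],0);print("rocker",rk.round(4))
# scene check of wells: ellipse centres in s1 crop
g=lambda u,v:((u+.5)/5-.5+235,(v+.5)/5-.5+150)
for p in((392,303),(469,236),(538,173)):print("scene well",ray(s,*g(*p),.111).round(4))
print("scene button pop",ray(s,*g(467,246),.099).round(4))
y=W[0]-W[2];yaw=np.arctan2(-y[0],y[1]);print("yaw",yaw, "rocker-wellc",np.linalg.norm((rk-W[2])[:2]))
ax=np.array([np.cos(yaw),np.sin(yaw),0]);
tg=rk-.021*ax;tg[2]=.2;print("front",(rk-.021*ax).round(4),"back",(rk+.021*ax).round(4));go(tg,yaw)
E
```

```text
wells [[ 0.5535 -0.0406  0.111 ]
 [ 0.5617 -0.1111  0.111 ]
 [ 0.57   -0.1818  0.111 ]]
pack [[ 0.6911  0.0211  0.105 ]
 [ 0.7243 -0.2723  0.105 ]
 [ 0.5289 -0.2956  0.105 ]
 [ 0.495  -0.002   0.105 ]] [ 0.6098 -0.1372  0.105 ] [np.float64(0.1974), np.float64(0.2952), np.float64(0.1967), np.float64(0.2956)]
rocker [ 0.5786 -0.2527  0.1085]
scene well [ 0.5479 -0.0303  0.111 ]
scene well [ 0.5556 -0.1004  0.111 ]
scene well [ 0.5648 -0.1723  0.111 ]
scene button pop [ 0.5632 -0.1103  0.099 ]
yaw 0.11606345182254485 rocker-wellc 0.07142434686022281
front [ 0.5577 -0.2552  0.1085] back [ 0.5994 -0.2503  0.1085]
pos [ 0.253  -0.5714  0.2443] yaw 0.417 toolz [-0.  0. -1.] F [-0.7  0.2  0.9] shift cm [ 40.67 -16.58   4.44] turn 0.301 t 0.3
```

```bash
python3 -m jog '[[0,0,0,0.1,1],[0,0,0,0.1,1],[0,0,0,0.1,1],[3.4,-2.8,0,0,1],[3.4,-2.8,0,0,1],[3.4,-2.8,0,0,1],[3.4,-2.8,0,0,1],[3.4,-2.8,0,0,1],[3.4,-2.8,0,0,1],[3.4,-2.8,0,0,1]]' 20
python3 -c "
from h import *
go([.5577,-.2552,.2],.116)"
```

```text
time: 1.3
ee_pos: [0.4705, -0.3507, 0.2429]
eef_rot: [0.999, 0.045, -0.002, 0.001]
ft_force: [0.8, -0.8, -0.6]
width: 0.0153
pos [ 0.4705 -0.3507  0.2429] yaw 0.089 toolz [-0.003 -0.002 -1.   ] F [ 0.8 -0.8 -0.6] shift cm [ 9.55 -8.74  4.24] turn -0.027 t 1.3
```

```bash
python3 -m jog '[[1.9,-1.8,0,-0.02,1],[1.9,-1.8,0.8,0,1],[1.9,-1.8,0.8,0,1],[1.9,-1.7,0.8,0,1],[1.9,-1.6,0.8,0,1],[0,0,0.8,0,1],[0,0,0,0,1],[0,0,0,0,1],[0,0,0,0,1],[0,0,0,0,1]]'
python3 -c "
from h import *
go([.5577,-.2552,.145],.116)
c=r.camera('wrist');cv2.imwrite('pics/w0.png',c['pixels'][:,:,::-1])
print(proj(c,[.5786,-.2527,.111]),proj(c,[.5617,-.1111,.111]),proj(c,[.57,-.1818,.111]))"
```

```text
time: 2.3
ee_pos: [0.5623, -0.244, 0.202]
eef_rot: [0.998, 0.059, -0.0, 0.0]
ft_force: [0.6, 0.0, 0.2]
width: 0.0006
pos [ 0.5623 -0.244   0.202 ] yaw 0.119 toolz [-0.001 -0.001 -1.   ] F [0.6 0.  0.2] shift cm [-0.59  1.05  5.71] turn 0.003 t 2.3
[330.17329277 191.99858815] [130.04263231 191.85207475] [230.00030218 192.11021896]
```

View pics/w0.png

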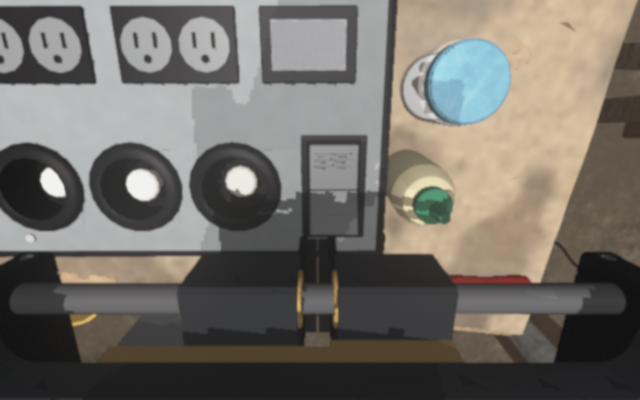

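```bash
python3 - <<'E'
from h import *
c=r.camera("wrist");t=r.camera("top")
p=r.read_state()["ee_pos"]
for dx in(-.0095,0,.0095):print("tip",proj(c,p+[dx,0,-.022]))
def white(c,u,v,z):
    g=cv2.cvtColor(c["pixels"],cv2.COLOR_RGB2GRAY);n,l,st,ce=cv2.connectedComponentsWithStats((g>190).astype(np.uint8))
    i=min(range(1,n),key=lambda i:np.hypot(*(ce[i]-[u,v]))+(st[i,4]<20)*1e3);print(ce[i].round(1),st[i,2:],ray(c,*ce[i],z).round(4))
white(c,143,184,.099);white(c,242,180,.089);white(t,326,203.8,.099);white(t,357.4,200,.089)
for uv in((136,186),(235,186),(38,187)):print(ray(c,*uv,.109).round(4))
print("rocker",np.mean([ray(c,*q,.1085) for q in((302,137),(366,137),(367,239),(303,239))],0).round(4))
cv2.imwrite("pics/w1.png",cv2.resize(c["pixels"][120:270,60:400][:,:,::-1],None,fx=2,fy=2))
E
```

```text
tip [311.98090949 270.5071734 ]
tip [314.03794173 254.61980166]
tip [316.15985693 238.23131006]
[141.7 184.6] [ 32  30 746] [ 0.5642 -0.1137  0.099 ]
[240.4 180.2] [ 29  28 603] [ 0.5736 -0.1844  0.089 ]
[326.1 203.6] [11 10 79] [ 0.5616 -0.1107  0.099 ]
[326.1 203.6] [11 10 79] [ 0.562 -0.111  0.089]
[ 0.5659 -0.1146  0.109 ]
[ 0.5743 -0.1849  0.109 ]
[ 0.5568 -0.045   0.109 ]
rocker [ 0.5795 -0.256   0.1085]
```

View pics/w1.png

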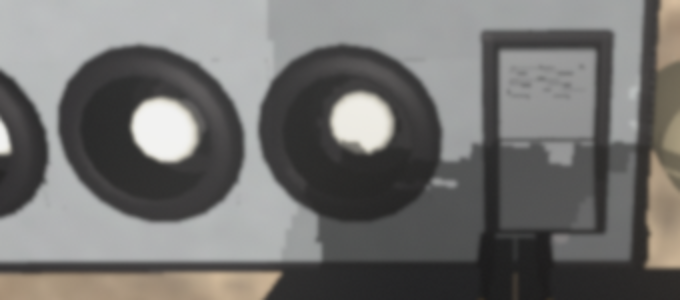

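```bash
python3 -m jog '[[-0.5,1.1,0,0,1],[0,0,1.5,0,1],[0,0,1.5,0,1],[0,0,1.3,0,1],[0,0,0.6,0,1],[0,0,0,0,1],[0,0,0,0,1],[0,0,0,0,1],[0,0,0,0,1],[0,0,0,0,1]]'
python3 -c "
from h import *
go([.5576,-.2561,.133],.116)"
```

```text
time: 3.45
ee_pos: [0.558, -0.2564, 0.148]
eef_rot: [0.998, 0.059, -0.001, 0.0]
ft_force: [0.1, -0.5, 1.4]
width: 0.0006
pos [ 0.558  -0.2564  0.148 ] yaw 0.119 toolz [-0.002 -0.    -1.   ] F [ 0.1 -0.5  1.4] shift cm [-0.03 -0.04  1.5 ] turn 0.003 t 3.45
```

```bash
python3 -m jog '[[0,0,0.3,0,1],[0,0,0.3,0,1],[0,0,0.3,0,1],[0,0,0.3,0,1],[0,0,0.3,0,1],[0,0,0.2,0,1],[0,0,0,0,1],[0,0,0,0,1],[0,0,0,0,1],[0,0,0,0,1]]'
python3 -c "
from h import *
go([.5576,-.2561,.133],.116)"
```

```text
time: 4.45
ee_pos: [0.5589, -0.2568, 0.1335]
eef_rot: [0.998, 0.059, 0.001, 0.001]
ft_force: [-0.9, 0.7, 3.7]
width: 0.0006
pos [ 0.5589 -0.2568  0.1335] yaw 0.118 toolz [ 0.001 -0.002 -1.   ] F [-0.9  0.7  3.7] shift cm [-0.12 -0.08  0.05] turn 0.002 t 4.45
```

```bash
python3 -m jog '[[0,0,0.2,0,1],[0,0,0.2,0,1],[0,0,0,0,1],[0,0,-2,0,1],[0,0,-2,0,1],[0,0,-1.5,0,1],[0,0,-1,0,1],[0,0,0,0,1],[0,0,0,0,1],[0,0,0,0,1]]'
python3 -c "
from h import *
go([.5625,-.1118,.18],.116)
c=r.camera('scene');cv2.imwrite('pics/s2.png',cv2.resize(c['pixels'][110:265,235:415][:,:,::-1],None,fx=4,fy=4,interpolation=2))"
```

```text
time: 5.45
ee_pos: [0.5579, -0.2562, 0.1982]
eef_rot: [0.998, 0.059, -0.001, 0.001]
ft_force: [-0.2, 0.7, -0.2]
width: 0.0004
pos [ 0.5579 -0.2562  0.1982] yaw 0.118 toolz [-0.001 -0.001 -1.   ] F [-0.2  0.7 -0.2] shift cm [  2.17 -14.29   1.8 ] turn 0.002 t 5.45
```

View pics/s2.png

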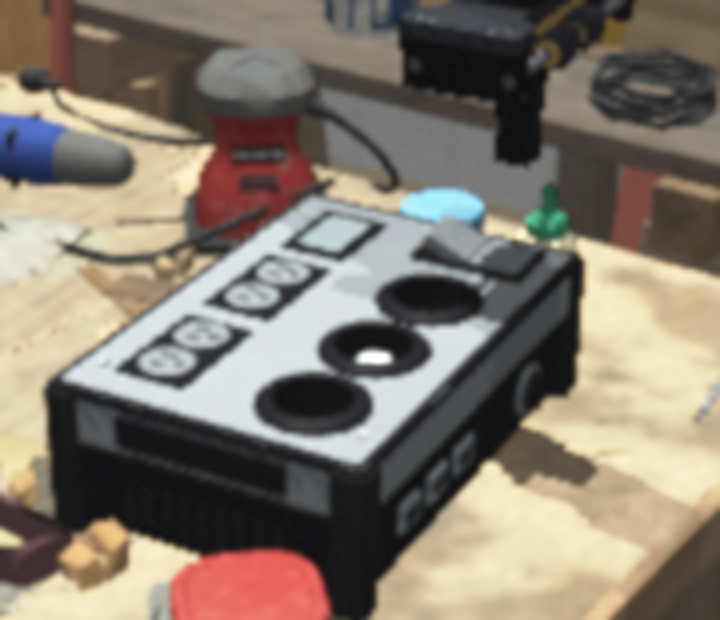

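The picture shows the rocker's back half sticking up at about (455,240) in the crop, so the switch is off. The middle button is still popped at (375,357). Next I move over the middle well.

```bash
python3 -m jog '[[0.4,-2.9,0,0,1],[0.4,-2.9,0,0,1],[0.4,-2.9,0,0,1],[0.5,-2.8,0,0,1],[0.5,-2.8,0,0,1],[0,0,0,0,1],[0,0,0,0,1],[0,0,0,0,1],[0,0,0,0,1],[0,0,0,0,1]]'
python3 -c "
from h import *
go([.5625,-.1118,.145],.116)"
```

```text
time: 6.5
ee_pos: [0.5599, -0.1096, 0.1916]
eef_rot: [0.998, 0.057, -0.005, -0.0]
ft_force: [0.1, 1.2, 0.1]
width: 0.0003
pos [ 0.5599 -0.1096  0.1916] yaw 0.113 toolz [-0.011  0.    -1.   ] F [0.1 1.2 0.1] shift cm [0.28 0.25 4.65] turn -0.003 t 6.5
```

```bash
python3 -m jog '[[0.3,0.3,0,0,1],[0,0,1.5,0,1],[0,0,1.5,0,1],[0,0,1.3,0,1],[0,0,0.8,0,1],[0,0,0,0,1],[0,0,0,0,1],[0,0,0,0,1],[0,0,0,0,1],[0,0,0,0,1]]'
python3 -c "
from h import *
go([.5625,-.1118,.122],.116)
c=r.camera('wrist');cv2.imwrite('pics/w2.png',cv2.resize(c['pixels'][130:290,200:440][:,:,::-1],None,fx=3,fy=3))"
```

```text
time: 7.5
ee_pos: [0.5629, -0.1149, 0.1361]
eef_rot: [0.998, 0.055, -0.005, -0.0]
ft_force: [-0.9, 0.6, -0.4]
width: 0.0004
pos [ 0.5629 -0.1149  0.1361] yaw 0.11 toolz [-0.011 -0.    -1.   ] F [-0.9  0.6 -0.4] shift cm [ 0.01 -0.31  1.41] turn -0.006 t 7.5
```

View pics/w2.png

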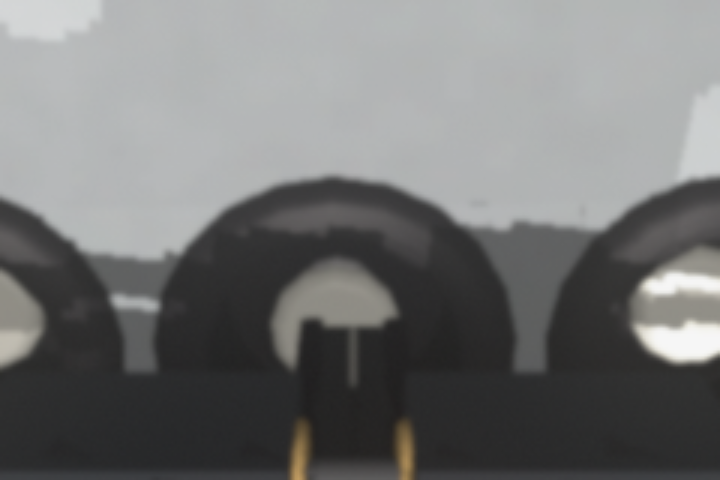

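```bash
python3 -m jog '[[0,-0.3,0,0,1],[0,0,0,0,1],[0,0,0.4,0,1],[0,0,0.4,0,1],[0,0,0.4,0,1],[0,0,0,0,1],[0,0,0,0,1],[0,0,0,0,1],[0,0,0,0,1],[0,0,0,0,1]]'
python3 -c "
from h import *
go([.5625,-.1118,.113],.116)"
```

```text
time: 8.55
ee_pos: [0.5626, -0.1116, 0.1233]
eef_rot: [0.998, 0.055, -0.005, -0.0]
ft_force: [0.0, 0.3, 0.9]
width: 0.0006
pos [ 0.5626 -0.1116  0.1233] yaw 0.11 toolz [-0.01 -0.   -1.  ] F [0.  0.3 0.9] shift cm [0.   0.02 1.03] turn -0.006 t 8.55
```

```bash
python3 -m jog '[[0,0,0.3,0,1],[0,0,0.3,0,1],[0,0,0.3,0,1],[0,0,0.2,0,1],[0,0,0.2,0,1],[0,0,0,0,1],[0,0,0,0,1],[0,0,0,0,1],[0,0,0,0,1],[0,0,0,0,1]]'
python3 -c "
from h import *
go([.5625,-.1118,.111],.116)"
```

```text
time: 9.55
ee_pos: [0.5631, -0.1117, 0.1115]
eef_rot: [0.998, 0.055, -0.004, 0.0]
ft_force: [-0.9, -0.1, 2.7]
width: 0.0005
pos [ 0.5631 -0.1117  0.1115] yaw 0.11 toolz [-0.008 -0.001 -1.   ] F [-0.9 -0.1  2.7] shift cm [-0.06  0.01  0.05] turn -0.006 t 9.55
```

```bash
python3 -m jog '[[0,0,0.1,0,1],[0,0,0,0,1],[0,0,-1.5,0,1],[0,0,-2,0,1],[0,0,-2,0,1],[0,0,-2,0,1],[0,0,-1.5,0,1],[0,0,0,0,1],[0,0,0,0,1],[0,0,0,0,1]]'
python3 -c "
from h import *
go([.5994-.0005,-.2513,.19],.116)
c=r.camera('scene');cv2.imwrite('pics/s3.png',cv2.resize(c['pixels'][110:265,235:415][:,:,::-1],None,fx=4,fy=4,interpolation=2))"
```

```text
time: 10.55
ee_pos: [0.5637, -0.1112, 0.2081]
eef_rot: [0.998, 0.055, -0.004, 0.0]
ft_force: [-0.3, 0.5, -0.9]
width: 0.0009
pos [ 0.5637 -0.1112  0.2081] yaw 0.11 toolz [-0.008 -0.001 -1.   ] F [-0.3  0.5 -0.9] shift cm [ 1.97 14.31  1.8 ] turn -0.006 t 10.55
```

View pics/s3.png

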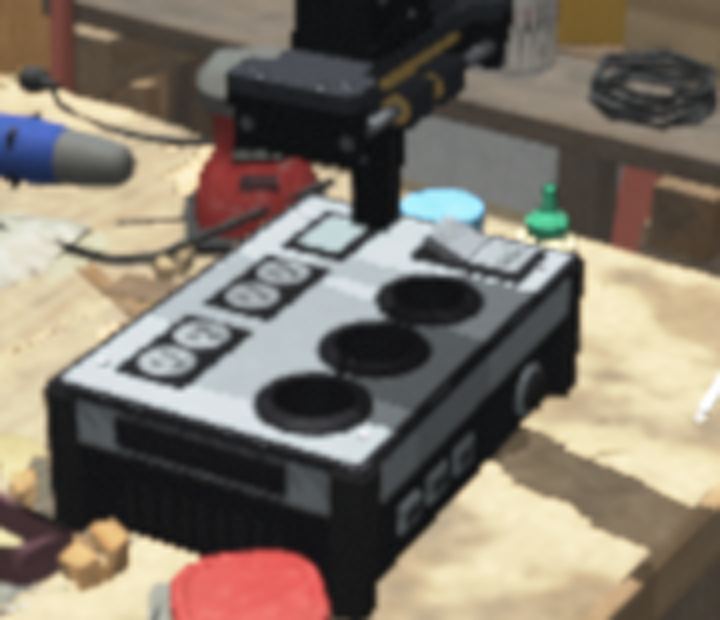

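The middle well is now dark like its neighbours, so the button has stayed in. The rocker is still off. Next I move over the rocker's back half.

```bash
python3 -m jog '[[0.4,2.9,0,0,1],[0.4,2.9,0,0,1],[0.4,2.9,0,0,1],[0.4,2.8,0,0,1],[0.4,2.8,0,0,1],[0,0,0,0,1],[0,0,0,0,1],[0,0,0,0,1],[0,0,0,0,1],[0,0,0,0,1]]'
python3 -c "
from h import *
go([.5989,-.2513,.148],.116)"
```

```text
time: 11.6
ee_pos: [0.5977, -0.2516, 0.1993]
eef_rot: [0.998, 0.058, -0.01, -0.003]
ft_force: [-0.5, 0.6, -0.3]
width: 0.0005
pos [ 0.5977 -0.2516  0.1993] yaw 0.116 toolz [-0.02   0.004 -1.   ] F [-0.5  0.6 -0.3] shift cm [0.22 0.01 5.12] turn 0.0 t 11.6
```

```bash
python3 -m jog '[[0.2,0,1.5,0,1],[0,0,1.5,0,1],[0,0,1.3,0,1],[0,0,0.6,0,1],[0,0,0,0,1],[0,0,0,0,1],[0,0,0,0,1],[0,0,0,0,1],[0,0,0,0,1],[0,0,0,0,1]]'
python3 -c "
from h import *
go([.5989,-.2513,.133],.116)"
```

```text
time: 12.6
ee_pos: [0.599, -0.2497, 0.1464]
eef_rot: [0.998, 0.059, -0.009, -0.003]
ft_force: [0.3, -0.7, 0.8]
width: 0.0005
pos [ 0.599  -0.2497  0.1464] yaw 0.118 toolz [-0.019  0.004 -1.   ] F [ 0.3 -0.7  0.8] shift cm [-0.01  0.17  1.34] turn 0.002 t 12.6
```

```bash
python3 -m jog '[[0,0.1,0.3,0,1],[0,0,0.3,0,1],[0,0,0.3,0,1],[0,0,0.3,0,1],[0,0,0.3,0,1],[0,0,0.2,0,1],[0,0,0.2,0,1],[0,0,0,0,1],[0,0,0,0,1],[0,0,0,0,1]]'
python3 -c "
from h import *
go([.5989,-.2513,.133],.116)"
```

```text
time: 13.6
ee_pos: [0.5995, -0.2507, 0.1336]
eef_rot: [0.998, 0.059, -0.008, -0.001]
ft_force: [0.7, 0.3, 2.3]
width: 0.0002
pos [ 0.5995 -0.2507  0.1336] yaw 0.118 toolz [-0.016  0.002 -1.   ] F [0.7 0.3 2.3] shift cm [-0.06  0.05  0.06] turn 0.002 t 13.6
```

```bash
python3 -m jog '[[0,0,0.2,0,1],[0,0,0.1,0,1],[0,0,0,0,1],[0,0,-2,0,1],[0,0,-2,0,1],[0,0,-2,0,1],[0,0,-2,0,1],[0,0,-2,0,1],[0,0,0,0,1],[0,0,0,0,1]]'
python3 -c "
from h import *
go([.5989,-.2513,.133],.116)
c=r.camera('scene');t=r.camera('top')
a=cv2.resize(c['pixels'][150:295,235:415][:,:,::-1],None,fx=4,fy=4,interpolation=2)
cv2.imwrite('pics/s4.png',a)"
```

```text
time: 14.6
ee_pos: [0.5998, -0.2508, 0.2321]
eef_rot: [0.998, 0.059, -0.011, -0.003]
ft_force: [0.6, -0.2, -0.3]
width: 0.0006
pos [ 0.5998 -0.2508  0.2321] yaw 0.118 toolz [-0.021  0.004 -1.   ] F [ 0.6 -0.2 -0.3] shift cm [0.11 0.1  9.91] turn 0.002 t 14.6
```

View pics/s4.png

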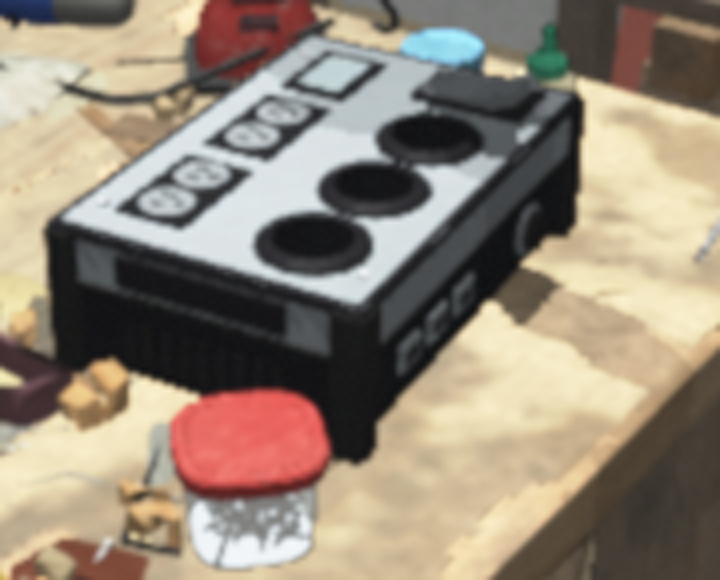

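The rocker is back on, with its front half up around (510,95) in the crop. All three wells are dark, and the tub, jar and bottle are where they were. The arm is clear and touching nothing.

```bash
python3 -c "
from bench import r
print(r.close_job())"
```

```text
the job is handed in; nothing more can be done
None
```

The job is done and handed in, at about 14.7 s of the 42 s allowed. I rocked the main switch off, pushed the tripped breaker's button in with the closed fingertips, and rocked the switch on again. The tripped breaker was the middle one.

- **Main switch:** pictures taken after each step showed it off, still off once the button was in, and on at the end with its front half up.
- **Breakers:** the middle button stayed in after the fingers left, and its well looked as dark as the other two. I did not touch the other two.
- **Surroundings:** the screw tub, jar and glue bottle stood where they were, judged by eye in the final scene picture only. The arm ended about 10 cm above the panel, touching nothing, and the contact forces I read (at the end of each move) were at most about 4 N.
- **Disagreement:** an early rough reading of the well centres from the scene view was about 10 mm off the top view. I put it down to seeing the collars' side walls and did not use it. The top and wrist views agreed to about 2 mm once I corrected the wrist view by where it showed the fingertips, and I worked from those.

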